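# Load the ink turntable and index it to the blue stop

### The job

Set the red ink jar upright on the cork pad of the turntable, without dropping or banging it. Then pull up the red sprung plunger knob, turn the table by it until the orange pointer is at the blue dot, and let the plunger drop fully home in that stop; the jar must still be standing wholly on the cork at the end, and nothing else on the bench or the turntable may be knocked about.

Things in the scene. Friction and masses are not known exactly. Their poses are not given: they have to be found in the camera images.
- jar_red: Ink jar, red body, black lid with a red spot, 50 mm diameter (lid 48 mm), 86 mm tall, about 0.22 kg, loose, upright. Origin at the centre of its underside, z up. It stands in the tan tray, in a row along the tray's long side with a yellow and a green jar of the same shape, 110 mm apart; the order varies.
- jar_yellow: Yellow ink jar, same shape as the red one; leave it where it is in the tray (origin at the centre of its underside).
- jar_green: Green ink jar, same shape as the red one; leave it where it is in the tray (origin at the centre of its underside).
- tray: Fixed open tan tray 360 mm along x, 190 mm along y, walls 42 mm high and 6 mm thick; inner floor 6 mm above the bench. Origin at the centre of its underside.
- base: Fixed turntable base; origin on the turning axis at bench height, z up, -x to the unmarked start stop (roughly to -y of the world). Hub 75 mm radius, 34 mm high. Grey fan plate 16 mm thick, to 210 mm radius. Steel teeth at 100 mm radius, up to 45 mm high, leave four slots (stops) at -20, 0, 20, 40 degrees about z from -x; a blue, a yellow and a white dot mark all but the one at 0.
- head (a joint): Angle of the turntable head about the base's z (rad, counter-clockwise from above), near 0 at the start, range -0.48 to 0.83 with the plunger raised. About 1 to 2 N at the knob turns it slowly; it stays where left; 0.015 rad of play each way in a stop. It is a plywood disc, 117 mm radius, from 155 to 175 mm above the bench, with an arm below carrying plunger and orange pointer.
- plunger (a joint): How far the plunger is pulled out along its axis (m): 0 fully home in a slot, 0.022 at its end. Its round-nosed pin goes 14 mm into the slot, so the head turns freely above 0.015. The spring pulls it home with 5 N at 0, 9.5 N when full out. Let go between stops it rests on the teeth; let go within 3 mm of a stop (at the knob) it slips in by itself.
- knob (a point): Middle of the red cylindrical plunger knob, 30 mm diameter, 32 mm long; at home 132 mm from the turning axis, 87 mm up. z is the pull direction, leaning 32 degrees from vertical, outward; y is horizontal, along its travel. A 22 mm housing below it may be straddled by fingertips. The disc overhangs just inside: a tool pointing straight down hits its rim; come along z, fingers closing along y.
- pad (a point): Centre of the top of the cork pad on the turntable disc: a round of 86 mm diameter, 178 mm above the bench, 65 mm from the turning axis on the plunger's side. Its axes are the head's: -x points outward to the plunger, z up.
- pointer (a point): Point that the orange pointer indicates, 185 mm from the turning axis straight below and outside the plunger, 18 mm above the bench. It coincides in plan with the dot of a stop when the head is at that stop.
- dot_blue: Blue dot, 26 mm diameter, 2 mm thick, on the fan plate 185 mm from the turning axis at one of the three marked stops; which one varies. Origin at its underside, 16 mm above the bench.
- bowl: Small clear glass bowl, 84 mm diameter, 40 mm tall, loose on the disc on the side away from the plunger; it rides round with the disc and must stay on it, upright. Origin at the centre of its underside.
- dish: Loose glass dish, 110 mm diameter, 50 mm tall, bystander on the bench.
- pencil_pot: Green stoneware pot with pencils, 76 mm diameter, about 200 mm tall, bystander.
- paper_roll: Upright white paper roll, 110 mm diameter, 230 mm tall, bystander.
- brush: Brush lying on the bench between the robot and the turntable, bystander.
Mind the look-alikes: they are no part of the job. Of the things that look like the jar_red, the largest one is meant.

How it is judged (in metres and radians):
On the way, in this order (a step that is already met when the one before it is completed fails the run):
1. the red jar stands released on the cork pad, with the plunger still home (horizontal distance between jar_red and pad below 0.018 m and z of jar_red in the frame of pad between -0.004 and 0.006 m and angle between jar_red's own z axis and vertical below 0.1 rad and value of joint plunger below 0.003 m and contact force between jar_red and the fingers below 0.2 N and linear speed of jar_red below 0.03 m/s), for 0.2 s.
2. the plunger is pulled clear of its slot (value of joint plunger above 0.012 m), for 0.1 s.
3. the pointer is at the blue dot and the plunger has dropped home there (horizontal distance between pointer and dot_blue below 0.012 m and value of joint plunger below 0.003 m), for 0.2 s.
At the end, for the whole second after the job is handed in: The plunger is home (within 3 mm), the pointer within 12 mm of the centre of the blue dot, the red jar upright (within 0.1 rad) and wholly on the cork (its axis within 18 mm of the pad's centre), all at rest (all of step 3 and horizontal distance between jar_red and pad below 0.018 m and z of jar_red in the frame of pad between -0.004 and 0.006 m and angle between jar_red's own z axis and vertical below 0.1 rad and velocity of joint head between -0.05 and 0.05 rad/s and linear speed of jar_red below 0.02 m/s); the robot touches nothing.
It fails at once if the red jar is tipped by more than 0.4 rad, or dropped (moves at over 0.6 m/s out of the fingers) (angle between jar_red's own z axis and vertical above 0.4 rad or (contact force between jar_red and the fingers below 0.2 N and linear speed of jar_red above 0.6 m/s)).
It fails at once if the red jar is banged down (over 90 N between it and the turntable) (contact force between jar_red and base above 90 N).
It fails at once if another jar is moved by more than 30 mm (distance of any of jar_yellow, jar_green from where it was at the start of the episode above 0.03 m).
It fails at once if the bowl is tipped or leaves the disc (angle between bowl's own z axis and vertical above 0.3 rad or height (world z) of bowl below 0.16 m).
It fails at once if a bystander on the bench is moved by more than 40 mm (distance of any of dish, pencil_pot, paper_roll, brush from where it was at the start of the episode above 0.04 m).
It also fails if it takes over 48 s, if anything falls off the work surface, if the arm or the gripper's body presses on something with over 40 N, if the wrist force passes 120 N, or if a joint passes its speed limit or range.

### The arm

A 6-joint arm with a two-finger parallel gripper is mounted at the origin on the work surface. World frame = base frame: x ahead of the robot, y to its left, z up, the work surface at z = 0. Lengths are in m, angles in degrees, forces in N, time in s.
With the tool pointing down it reaches from about 0.4 to 0.825 m from the base axis. Payload 7 kg.
Tool frame: the origin (TCP) lies between the finger pads, 19 mm behind the fingertips; this is the grasp point; z points along the fingers, y is the line along which they close (so a half turn about z gives the same grasp; the last joint's range is limited). The gripper opens to 88 mm and grips with 3 to 60 N. Pads are 19 mm wide; open, the fingers measure 130 mm over their backs; the gripper's body (78 mm by 193 mm) begins 47 mm behind the grasp point.
Start: joints at [92.481, 20.546, 0.682, 0, -70.136, -16.507], TCP at [0.164, 0.655, 0.245] pointing down, gripper open.
Joint ranges: [-176.03, 176.03], [-82.01, 121.73], [-58.28, 71.71], [-173.87, 95.51], [-174.79, -0.11], [-173.66, 173.66]. Speed limits (degrees/s): [136.94, 136.94, 172.46, 180, 180, 180].

### API

Orientations are given as [roll, pitch, yaw] about the fixed x, y, z axes, in that order (R = Rz(yaw) Ry(pitch) Rx(roll)).
In Python, from plant import ctrl gives the robot as it stands. The module is installed in compiled form; this text tells all that it offers.
- The arm moves only by the tool send_rows, never from a script. Its argument "increments" is a list that holds one entry, the list of rows, each a list of 4 numbers: the shift along the world's x, y, z normalised to -1 to 1, where 1 is 0.2 m, then the turn about the world's z normalised to -1 to 1, where 1 is 1.5 rad. In form: [[[x, y, z, roll], ...]]. A call has 1 to 12 rows; each row is the pose to reach, as a shift and turn from the pose commanded when the call began; what a row does not reach only later rows make up. A row lasts 1/8 s, in which the tool goes at most 62.5 mm and 10.7 degrees, less where a joint would pass 70% of its speed; a pose out of reach is approached as far as the arm can. A call with a number of a shift or a turn outside -1 to 1 is refused whole. A call with a gripper value outside its range is refused whole. "jaw" is the opening, from 0 (shut) to 1 (fully open), set as the call begins (left out, the last holds). The fingers move at their own pace and stop on an object; the grip force is fixed at half the most. Time passes only in rows, so rows that repeat a pose let the fingers close. It gives the time, the measured TCP pose, the force, the opening and the grip force at its end, in the units of the state.
- ctrl.get_obs(): the state, without advancing time (a new reading comes with each control period).
- ctrl.snapshot(name): name is "scene" or "top"; returns the picture (400x640x3 uint8, red, green, blue); there is no depth.
- ctrl.calibration(name): a dict with "mtx" (3x3 intrinsics, pixels), "k1" (the pictures are not rectified: a ray, as slopes to the right and down, at radius r is drawn at 1 + k1 r^2 times it, then the intrinsics apply), "eye" and "attitude" of the camera in the world. Camera axes: x right, y up, looking along -z (the intrinsics and any distortion apply to the point x, -y, -z); pixel columns grow to the right and rows downward; lengths in m; the calibration is good to about 2 mm. A picture is of the moment at which its call begins. calibration takes no time and is no camera call.
- ctrl.close_job(): hands the job in; it is judged then, once.
Trained networks look in the newest picture that a camera, given by its name, has taken for a name from the list of things; names that differ only in an ending like _2 or _b are one class to them, and where a whole thing is asked for, a point or a joint stands for the part that bears it (a point fixed in the world has none). Each returns a list of dicts, best first, with "conf" (0 to 1); they miss things now and then, are a little off and sometimes report something else, mostly with a low value. They report only what shows in the picture. A call takes as long as a camera call. They do not tell look-alikes from the thing itself.
- ctrl.trace(thing, camera): "mask" (400x640 bool, what is visible of it) and "bbox" ([left, top, right, bottom] in pixels, round what is visible of it).
- ctrl.spot_point(thing, camera): "pixel" ([row, column] in pixels: a listed point, or the origin of a listed thing).
The state is a dict: "clock": time; "joint_pos": joint angles; "qvel": joint speeds; "tau": joint torques, N m; "tool_pos": TCP position; "orientation": TCP orientation; "force": force on the tool from outside, world axes, zero at the start; "moment": the same for the moment, N m; "opening": finger opening in m; "gripper_force": force on a finger pad.
Only numpy, scipy, OpenCV 4.12 (cv2) and the standard library are available. Lean on these libraries where they do the work, as an engineer would, in place of code of your own. Each camera call takes 0.05 s, during which the arm holds its last target. There are 200 camera calls.

## Working session

There is one attempt and no reset: what is moved stays moved. The work goes in short steps, Python scripts to look and compute and a tool call to move; the robot and the scene stay as the last step left them, time stands still between calls to the robot, and variables do not carry over. Pictures are saved under pics/ and viewed, at most 10 in all, crops included, and the job is handed in when it is done.

Besides the shell and the picture viewer there is one more tool, called as a command line: name --argument value ..., lists and objects as JSON in quotes. send_rows: Moves the arm, as the interface text tells. Its arguments: {"type":"object","properties":{"increments":{"type":"array"},"jaw":{"type":"number"}},"required":["increments"]}

```bash
mkdir -p pics; cat > h.py <<'E'
import numpy as np, cv2
from plant import ctrl
from scipy.spatial.transform import Rotation as R
def att(c):
    a=np.array(c["attitude"],float)
    return a
def save(name,fn,crop=None,s=1):
    im=ctrl.snapshot(name)
    if crop: l,t,r,b=crop; im=im[t:b,l:r]
    im=cv2.resize(im,None,fx=s,fy=s,interpolation=cv2.INTER_CUBIC)
    cv2.imwrite("pics/"+fn,im[:,:,::-1])
E
python3 - <<'E'
from h import *
for n in("scene","top"):
    save(n,n+"0.png"); print(n,ctrl.calibration(n))
    for t in("jar_red","jar_yellow","jar_green","knob","pad","pointer","dot_blue","bowl","base","tray"):
        p=ctrl.spot_point(t,n); print(t,[(np.round(q["pixel"],1).tolist(),round(q["conf"],2)) for q in p][:4])
print(ctrl.get_obs())
E
```

```text
scene {'mtx': array([[460.39650046,   0.        , 322.4020556 ],
       [  0.        , 460.39650046, 206.68078788],
       [  0.        ,   0.        ,   1.        ]]), 'k1': 0.009892824364625366, 'eye': array([1.26428593, 0.85885416, 1.22034974]), 'attitude': array([ 45.52852726,  -0.78546773, 142.30654385])}
jar_red [([285.4, 412.7], 0.82), ([303.2, 460.9], 0.78), ([253.8, 372.3], 0.6)]
jar_yellow [([304.2, 384.1], 0.95)]
jar_green [([264.5, 430.6], 0.74)]
knob []
pad [([172.6, 298.5], 0.63)]
pointer []
dot_blue [([206.6, 265.8], 0.43)]
bowl [([194.5, 319.5], 0.87), ([229.3, 374.0], 0.18)]
base [([215.7, 307.9], 0.71)]
tray [([284.8, 410.0], 0.57)]
top {'mtx': array([[481.64416723,   0.        , 322.52042904],
       [  0.        , 481.64416723, 197.8498463 ],
       [  0.        ,   0.        ,   1.        ]]), 'k1': -0.013418894282746558, 'eye': array([ 0.35165888, -0.02201399,  1.68014514]), 'attitude': array([ 8.15950169e+00,  3.34570880e-03, -8.85243114e+01])}
jar_red [([225.7, 217.2], 0.57), ([244.0, 173.8], 0.41)]
jar_yellow [([229.6, 217.2], 0.74), ([199.5, 220.6], 0.66)]
j
[... 319 characters left out ...]
ray [([225.2, 219.2], 0.9)]
{'clock': 1.1, 'joint_pos': array([ 9.24808975e+01,  2.05433194e+01,  6.83078518e-01,  1.01888528e-03,
       -7.01351336e+01, -1.65083431e+01]), 'qvel': array([ 0.01766631, -0.06438393, -0.04224147,  0.12274502,  0.02858091,
        0.01196326]), 'tau': array([-1.26917032e-03, -5.82393622e+01,  2.93312609e+01,  7.00271353e+00,
        1.25327866e-02, -7.57384299e-06]), 'tool_pos': array([0.16361273, 0.65486387, 0.24540732]), 'orientation': array([-1.79995293e+02,  3.95565826e-04, -1.40270995e+01]), 'force': array([-0.23196491,  0.9712402 , -0.03609963]), 'moment': array([ 0.02376364, -0.00805145,  0.05817344]), 'gripper_force': 0.0, 'opening': 0.0878048123238061}
```

View pics/scene0.png

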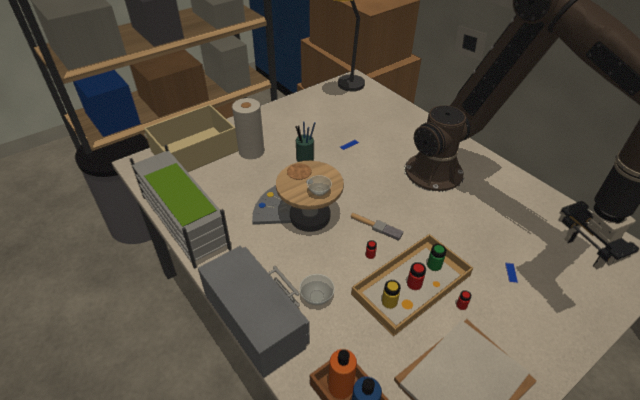

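View pics/top0.png

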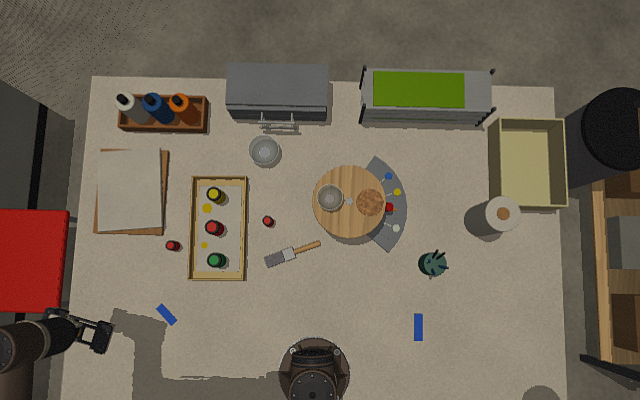

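Candidates for the red jar, in top and scene pixels:
- Red jar in the tray: top (214,228), scene (417,275).
- Small red pot left of the tray: top (173,245), scene (464,299).
- Small red pot right of the tray: top (268,221), scene (371,248).

I choose the largest one, in the middle of the tray. The blue dot is at top (388,176), which is the 40° stop. Next I'll make a close crop and measure.

```bash
cat >> h.py <<'E'
def cam(n):
    c=ctrl.calibration(n); Rm=R.from_euler("xyz",c["attitude"],degrees=True).as_matrix()
    return c["mtx"],c["k1"],np.array(c["eye"]),Rm
def world(n,uv,z):
    K,k,e,Rm=cam(n); uv=np.array(uv,float).reshape(-1,1,2)
    q=cv2.undistortPoints(uv,K,np.array([k,0,0,0.]))[:,0]
    d=np.c_[q[:,0],-q[:,1],-np.ones(len(q))]@Rm.T
    return e+d*((z-e[2])/d[:,2])[:,None]
def pix(n,P):
    K,k,e,Rm=cam(n); p=(np.array(P,float).reshape(-1,3)-e)@Rm
    s=np.c_[p[:,0]/-p[:,2],p[:,1]/p[:,2]]; s=s*(1+k*(s**2).sum(1))[:,None]
    return s*[K[0,0],K[1,1]]+K[:2,2]
def blobs(im,lo,hi,amin=6):
    h=cv2.cvtColor(im,cv2.COLOR_RGB2HSV); m=cv2.inRange(h,lo,hi)
    n,_,st,ce=cv2.connectedComponentsWithStats(m)
    return [(ce[i].round(1).tolist(),int(st[i,4])) for i in range(1,n) if st[i,4]>=amin]
E
python3 - <<'E'
from h import *
save("top","a.png",(180,150,420,290),3.3)
for n in("top","scene"):
    im=ctrl.snapshot(n)
    print(n,"red",blobs(im,(0,150,60),(8,255,255)),blobs(im,(172,150,60),(180,255,255)))
    print("blue",[b for b in blobs(im,(100,120,60),(125,255,255)) if b[1]<400])
    print("yel",[b for b in blobs(im,(18,140,80),(32,255,255)) if b[1]<400])
    print("or",[b for b in blobs(im,(9,170,80),(18,255,255)) if b[1]<400])
    for t in("jar_red","jar_yellow","jar_green","head","base","pad","bowl","tray","knob"):
        print(t,[(np.round(q["bbox"]).tolist(),np.round(np.argwhere(q["mask"]).mean(0)[::-1],1).tolist(),int(q["mask"].sum()),round(q["conf"],2)) for q in ctrl.trace(t,n)][:3])
print(world("top",[[214,228]],.092),world("top",[[370,202]],.178))
E
```

```text
top red [([388.9, 206.5], 50), ([31.3, 258.6], 6524), ([266.6, 220.1], 37), ([211.3, 226.5], 81), ([218.7, 231.7], 21), ([169.8, 245.0], 41), ([175.8, 247.2], 19)] [([67.0, 224.5], 6), ([219.1, 232.4], 8), ([65.9, 234.7], 9), ([63.6, 259.5], 8), ([62.1, 271.7], 10), ([60.0, 292.0], 9), ([59.6, 300.1], 8)]
blue [([152.1, 102.6], 192), ([388.0, 175.4], 39), ([166.3, 314.3], 181), ([417.9, 327.2], 227)]
yel [([212.9, 193.4], 78), ([396.9, 191.8], 42), ([219.7, 198.3], 9), ([206.6, 207.6], 77), ([203.7, 244.8], 32)]
or [([180.2, 102.5], 251), ([139.0, 95.3], 14), ([200.7, 104.0], 7), ([119.3, 114.8], 13), ([129.4, 121.1], 11), ([119.1, 124.1], 15), ([135.6, 124.2], 11), ([157.8, 124.3], 6), ([147.7, 126.0], 7), ([162.3, 125.8], 9), ([188.3, 127.3], 9), ([394.0, 209.5], 6)]
jar_red [([207.0, 218.0, 224.0, 236.0], [214.0, 227.0], 223, 0.8), ([261.0, 217.0, 273.0, 225.0], [267.7, 220.6], 106, 0.66), ([164.0, 239.0, 177.0, 249.0], [172.2, 244.9], 99, 0.49)]
jar_yellow [([208.0, 187.0, 226.0, 206.0], [215.1, 195.0], 299, 0.64), ([313.0, 163.0, 394.0, 237.0], [352.2, 202.1], 3865, 0.59), ([247
[... 1298 characters left out ...]
.0, 309.0], [390.8, 293.8], 470, 0.86), ([296.0, 127.0, 312.0, 163.0], [304.1, 146.1], 506, 0.47)]
jar_green [([425.0, 245.0, 445.0, 270.0], [436.5, 256.9], 377, 0.56), ([350.0, 236.0, 474.0, 338.0], [409.7, 284.9], 5205, 0.26)]
head [([274.0, 157.0, 346.0, 217.0], [307.9, 185.5], 2380, 0.57)]
base [([252.0, 159.0, 346.0, 231.0], [299.6, 197.4], 4052, 0.73)]
pad [([275.0, 161.0, 343.0, 214.0], [307.8, 185.7], 2369, 0.83)]
bowl [([306.0, 175.0, 333.0, 192.0], [318.9, 184.6], 405, 0.95)]
tray [([349.0, 236.0, 472.0, 336.0], [409.7, 284.7], 5204, 0.66), ([350.0, 212.0, 403.0, 241.0], [379.4, 226.3], 459, 0.16)]
knob []
[[0.46946225 0.33977101 0.092     ]] [[ 0.55762032 -0.16609713  0.178     ]]
```

View pics/a.png

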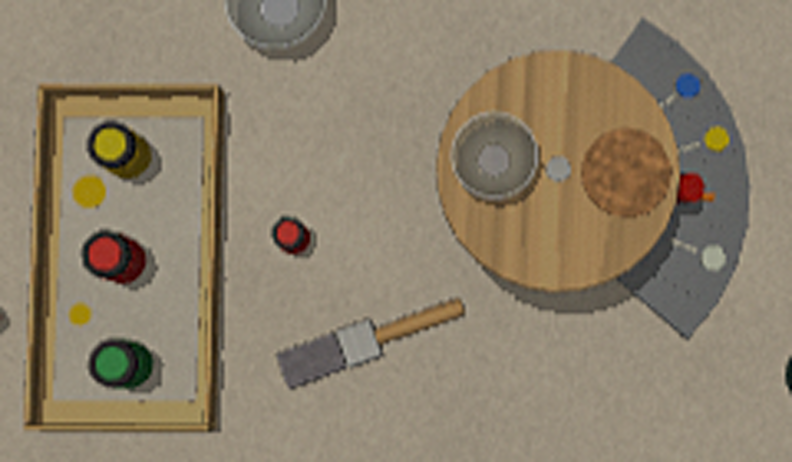

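The crop shows the tray's middle jar has the red lid spot at top (211,226) and is clearly larger than the stray red pots. Blue is the stop farthest toward +x, at 40°. Next I'll fit the turntable pose and the jar position.

```bash
python3 - <<'E'
from h import *
from scipy.optimize import least_squares
im=ctrl.snapshot("top"); sub=im[215:240,385:405].astype(int); m=(sub.min(2)>150); w=np.argwhere(m).mean(0)+[215,385]; print("white",w[::-1],m.sum())
obs=[("top",40,.185,.018,(388,175.4)),("top",20,.185,.018,(396.9,191.8)),("top",-20,.185,.018,w[::-1]),
("scene",40,.185,.018,(261.5,204.8)),("scene",20,.185,.018,(269.7,194.1)),("top",0,.065,.178,(370,202.1)),("top",0,0,.178,(349.1,200.9))]
def P(p,a,r,z):
    t=p[2]+np.radians(a); return [p[0]-r*np.cos(t),p[1]-r*np.sin(t),z]
f=lambda p:np.concatenate([pix(o[0],P(p,*o[1:4]))[0]-o[4] for o in obs])
s=least_squares(f,[.56,-.1,1.57],loss="soft_l1"); print(s.x,np.degrees(s.x[2]),s.fun.reshape(-1,2).round(1).tolist())
p=s.x
for n,r,z in(("pad",.065,.178),("knob",.132,.087),("knobtop",.1405,.1006)): print(n,P(p,0,r,z),pix("top",P(p,0,r,z)))
print("lid top",world("top",[211.3,226.5],.092),"scene",world("scene",[418.1,267.5],.092))
print("yel",world("top",[212.9,193.4],.092),world("scene",[392.1,285.6],.092))
# bowl
print("bowl",world("top",[329.6,196.3],.2))
E
```

```text
white [394.66666667 227.33333333] 3
[ 0.55998973 -0.09981376  1.54879233] 88.73926398987255 [[0.2, -0.1], [0.0, -0.4], [1.3, 0.2], [0.6, -0.2], [0.6, -0.1], [-0.4, -0.4], [-0.1, -0.2]]
pad [np.float64(0.5585595877184848), np.float64(-0.16479802790535464), 0.178] [[369.59086425 201.69381094]]
knob [np.float64(0.5570854390599109), np.float64(-0.2317818086715403), 0.087] [[387.03294862 206.30229873]]
knobtop [np.float64(0.556898420200241), np.float64(-0.24027975100754895), 0.1006] [[390.14730524 205.91150643]]
lid top [[0.4741878  0.34898987 0.092     ]] scene [[0.47662851 0.34898151 0.092     ]]
yel [[0.5848705  0.35010519 0.092     ]] [[0.58840278 0.34973433 0.092     ]]
bowl [[ 0.56923811 -0.03831868  0.2       ]]
```

send_rows --increments '[[[0.2,-0.2,0,0.03],[0.4,-0.4,0,0.06],[0.6,-0.6,0,0.1],[0.8,-0.8,0,0.13],[1,-1,0,0.163],[1,-1,0,0.163]]]' --jaw 1

```text
clock: 2.95
tool_pos: [0.3657, 0.4523, 0.2458]
orientation: [-180.0, -0.0, -0.2]
force: [0.4, 0.4, 0.3]
opening: 0.0878
gripper_force: 0.0
```

send_rows --increments '[[[0.2,-0.2,0,0],[0.4,-0.38,-0.1,0],[0.557,-0.53,-0.3,0],[0.557,-0.53,-0.5,0],[0.557,-0.53,-0.5,0],[0.557,-0.53,-0.5,0]]]'

```text
clock: 3.7
tool_pos: [0.4754, 0.3502, 0.1469]
orientation: [-179.9, -0.1, 0.1]
force: [0.0, 0.8, 0.6]
opening: 0.0873
gripper_force: 0.0
```

send_rows --increments '[[[0,0,-0.12,0],[0,0,-0.24,0],[0,0,-0.36,0],[0,0,-0.434,0],[0,0,-0.434,0]]]'

```text
clock: 4.32
tool_pos: [0.4749, 0.3494, 0.0588]
orientation: [180.0, -0.0, 0.0]
force: [-0.6, -0.4, -0.1]
opening: 0.0877
gripper_force: 0.0
```

send_rows --increments '[[[0,0,0,0],[0,0,0,0],[0,0,0,0],[0,0,0,0],[0,0,0,0],[0,0,0,0]]]' --jaw 0.4

```text
clock: 5.08
tool_pos: [0.4754, 0.3494, 0.059]
orientation: [-179.9, -0.0, -0.0]
force: [0.1, 1.8, 2.0]
opening: 0.0493
gripper_force: 30.0
```

send_rows --increments '[[[0,0,0.1,0],[0,0,0.25,0],[0,0,0.45,0],[0,0,0.7,0],[0,0,0.9,0],[0,0,1,0]]]'

```text
clock: 5.82
tool_pos: [0.475, 0.3487, 0.2604]
orientation: [-179.9, -0.0, -0.0]
force: [-0.7, 0.5, -4.0]
opening: 0.0497
gripper_force: 30.0
```

send_rows --increments '[[[0.0,-0.12,0.08,0.08],[0.05,-0.3,0.15,0.18],[0.1,-0.5,0.2,0.28],[0.15,-0.7,0.25,0.38],[0.2,-0.88,0.25,0.48],[0.2,-1,0.25,0.56]]]'

```text
clock: 6.58
tool_pos: [0.5145, 0.1469, 0.3076]
orientation: [-179.9, 0.1, 48.3]
force: [0.4, -0.1, -2.9]
opening: 0.0498
gripper_force: 30.0
```

send_rows --increments '[[[0.0,-0.2,0,0.08],[0.05,-0.42,0,0.18],[0.1,-0.64,0,0.28],[0.15,-0.84,0,0.38],[0.2,-0.96,0,0.45],[0.2,-1,0,0.47],[0.2,-1,0,0.47]]]'

```text
clock: 7.45
tool_pos: [0.5542, -0.0519, 0.3075]
orientation: [-179.9, 0.0, 88.4]
force: [0.1, 0.1, -2.8]
opening: 0.0498
gripper_force: 30.0
```

send_rows --increments '[[[0.01,-0.15,0,0],[0.02,-0.32,0,0],[0.022,-0.46,0,0],[0.022,-0.535,0,0],[0.022,-0.535,-0.1,0],[0.022,-0.535,-0.2,0],[0.022,-0.535,-0.28,0],[0.022,-0.535,-0.34,0],[0.022,-0.535,-0.36,0],[0.022,-0.535,-0.36,0]]]'

```text
clock: 8.7
tool_pos: [0.5592, -0.1534, 0.2366]
orientation: [179.9, 0.5, 88.1]
force: [0.5, -0.0, -2.8]
opening: 0.0497
gripper_force: 30.0
```

```bash
python3 - <<'E'
from h import *
save("scene","b.png",(220,110,420,260),4)
print(ctrl.get_obs()["tool_pos"])
E
```

```text
[ 0.55934968 -0.15342948  0.23697862]
```

View pics/b.png

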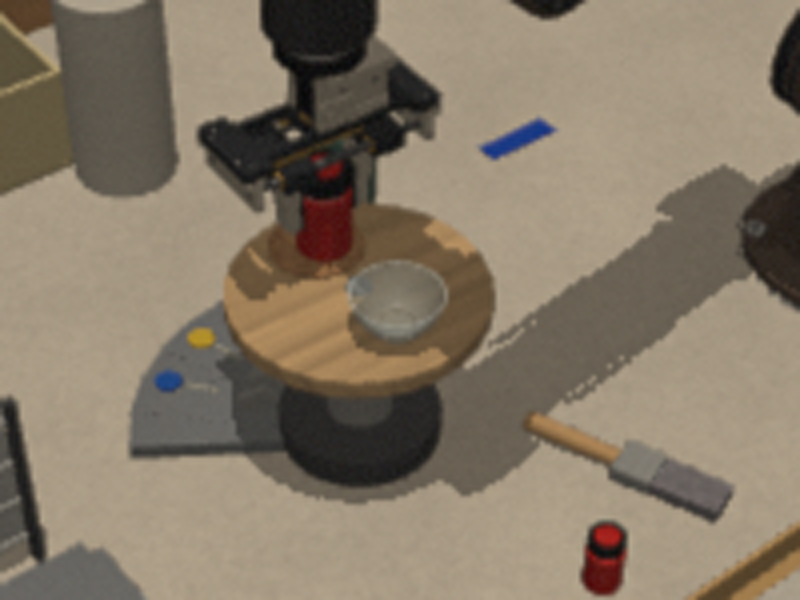

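The picture shows the jar held just above the cork at crop (325,235), with the bowl undisturbed. The pose stopped about 6 mm short and tilted slightly, so I'll check the joints.

```bash
python3 - <<'E'
from h import *
o=ctrl.get_obs(); print({k:np.round(o[k],3).tolist() for k in("joint_pos","qvel","tool_pos","orientation","force","moment")})
E
```

```text
{'joint_pos': [4.284, 11.875, -12.715, 0.525, -65.371, 173.595], 'qvel': [-0.117, -0.301, 0.317, -0.019, -0.003, 0.061], 'tool_pos': [0.559, -0.153, 0.237], 'orientation': [179.91, 0.47, 88.097], 'force': [-0.119, -0.612, -2.454], 'moment': [-0.069, -0.097, -0.003]}
```

send_rows --increments '[[[0,0,0,-0.06],[0,0,0,-0.12],[0,0,0,-0.15],[0,0,0,-0.15]]]'

```text
clock: 9.25
tool_pos: [0.5594, -0.1535, 0.2372]
orientation: [179.9, 0.4, 75.2]
force: [0.2, -0.5, -2.2]
opening: 0.0495
gripper_force: 30.0
```

send_rows --increments '[[[-0.005,-0.028,-0.005,0],[-0.005,-0.028,-0.01,0],[-0.005,-0.028,-0.015,0],[-0.005,-0.028,-0.02,0],[-0.005,-0.028,-0.025,0],[-0.005,-0.028,-0.025,0]]]'

```text
clock: 10.0
tool_pos: [0.558, -0.159, 0.2314]
orientation: [180.0, 0.5, 75.2]
force: [-0.3, 0.4, -3.0]
opening: 0.0496
gripper_force: 30.0
```

send_rows --increments '[[[0,0,-0.003,0],[0,0,-0.006,0],[0,0,-0.009,0],[0,0,-0.009,0]]]'

```text
clock: 10.5
tool_pos: [0.5582, -0.1592, 0.231]
orientation: [179.9, 0.5, 75.2]
force: [-4.1, 0.8, 6.3]
opening: 0.0494
gripper_force: 30.0
```

send_rows --increments '[[[0,0,0,0],[0,0,0,0],[0,0,0,0],[0,0,0,0]]]' --jaw 1

```text
clock: 11.0
tool_pos: [0.5581, -0.159, 0.2296]
orientation: [180.0, 0.5, 75.2]
force: [-0.3, 0.5, -0.5]
opening: 0.0834
gripper_force: 0.0
```

send_rows --increments '[[[0,0,0.06,0],[0,0,0.16,0],[0,0,0.36,0],[0,0,0.6,0],[0,0,0.6,0]]]'

```text
clock: 11.62
tool_pos: [0.5597, -0.1595, 0.3551]
orientation: [179.5, 0.4, 75.2]
force: [-0.3, 0.7, -0.3]
opening: 0.0878
gripper_force: 0.0
```

```bash
python3 - <<'E'
from h import *
save("scene","c.png",(220,110,420,260),4)
im=ctrl.snapshot("scene"); b=[x for x in blobs(im,(0,150,60),(8,255,255)) if x[0][0]<340]; print(b)
for x in b: print(world("scene",x[0],.264))
save("top","c2.png",(290,130,450,270),4)
o=ctrl.get_obs(); print(o["joint_pos"].round(1),o["tool_pos"])
E
```

```text
[([299.3, 151.6], 47), ([299.8, 166.8], 204)]
[[ 0.55841072 -0.16065054  0.264     ]]
[[ 0.60387607 -0.09447211  0.264     ]]
[  3.7   8.7  -2.    0.4 -79.4 161.4] [ 0.55775862 -0.15891064  0.34967298]
```

View pics/c.png

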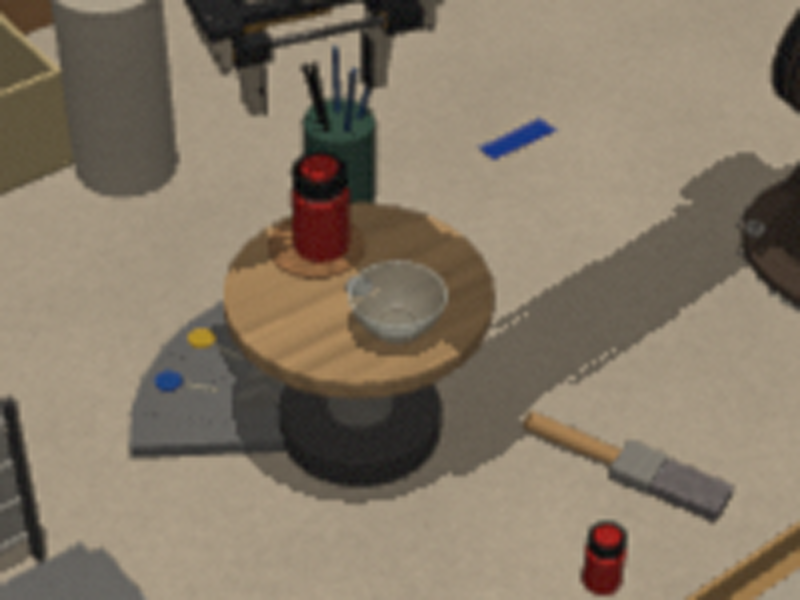

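The jar stands upright on the cork, with its lid centre at about (0.5585, -0.1605), 4 mm inside the pad centre. Joint 6 was at its limit, so I'll turn the hand about half a turn the other way while moving out past the knob.

send_rows --increments '[[[0,-0.05,0,-0.11],[0,-0.1,0,-0.22],[0,-0.15,0,-0.33],[0,-0.2,0,-0.44],[0,-0.25,0,-0.55],[0,-0.3,0,-0.66],[0,-0.35,0,-0.77],[0,-0.4,0,-0.88],[0,-0.45,0,-1],[0,-0.5,0,-1]]]'

```text
clock: 13.02
tool_pos: [0.5577, -0.2593, 0.3487]
orientation: [179.9, 0.6, -10.7]
force: [0.2, 0.6, -0.2]
opening: 0.0876
gripper_force: 0.0
```

send_rows --increments '[[[0,-0.05,0,-0.11],[0,-0.1,0,-0.22],[0,-0.15,0,-0.33],[0,-0.2,0,-0.44],[0,-0.23,0,-0.55],[0,-0.23,0,-0.66],[0,-0.23,0,-0.77],[0,-0.23,0,-0.88],[0,-0.23,0,-0.938],[0,-0.23,0,-0.938]]]' --jaw 0.6

```text
clock: 14.28
tool_pos: [0.5578, -0.3051, 0.3491]
orientation: [179.9, 0.5, -91.1]
force: [0.4, 0.8, 0.3]
opening: 0.0525
gripper_force: 0.0
```

```bash
python3 - <<'E'
from h import *
o=ctrl.get_obs(); print({k:np.round(o[k],4).tolist() for k in("clock","joint_pos","tool_pos","orientation","force","opening")})
print("pot",world("top",[432,263],.1),"roll",world("top",[490,215],.2))
E
```

```text
{'clock': 14.275, 'joint_pos': [-11.3816, 14.4843, 5.6167, -0.4509, -81.3272, 10.3339], 'tool_pos': [0.5578, -0.3051, 0.3491], 'orientation': [179.888, 0.4732, -91.1168], 'force': [0.3989, 0.832, 0.2946], 'opening': 0.0525}
pot [[ 0.37320779 -0.37775168  0.1       ]] roll [[ 0.52356647 -0.53581375  0.2       ]]
```

send_rows --increments '[[[0,0,-0.15,0],[0,0,-0.35,0],[0,0,-0.6,0],[0,0,-0.8,0],[0,0,-0.95,0],[0,0,-1,0]]]'

```text
clock: 15.02
tool_pos: [0.5569, -0.3048, 0.1475]
orientation: [179.7, 0.5, -91.2]
force: [-0.3, -0.6, 1.1]
opening: 0.0522
gripper_force: 0.0
```

send_rows --increments '[[[-0.005,0.04,-0.12,0],[-0.005,0.1,-0.24,0],[-0.005,0.15,-0.27,0],[-0.005,0.19,-0.27,0],[-0.005,0.22,-0.27,0],[-0.005,0.22,-0.27,0]]]'

```text
clock: 15.78
tool_pos: [0.5577, -0.2608, 0.0968]
orientation: [-180.0, 0.4, -91.3]
force: [-0.2, -0.4, -0.0]
opening: 0.0526
gripper_force: 0.0
```

```bash
python3 - <<'E'
from h import *
o=ctrl.get_obs(); print({k:np.round(o[k],4).tolist() for k in("clock","tool_pos","orientation","force","opening")})
save("top","d.png",(310,140,450,260),5)
E
```

```text
{'clock': 15.775, 'tool_pos': [0.5577, -0.2608, 0.0968], 'orientation': [-179.9514, 0.4405, -91.3027], 'force': [-0.1643, -0.4152, -0.0282], 'opening': 0.0526}
```

View pics/d.png

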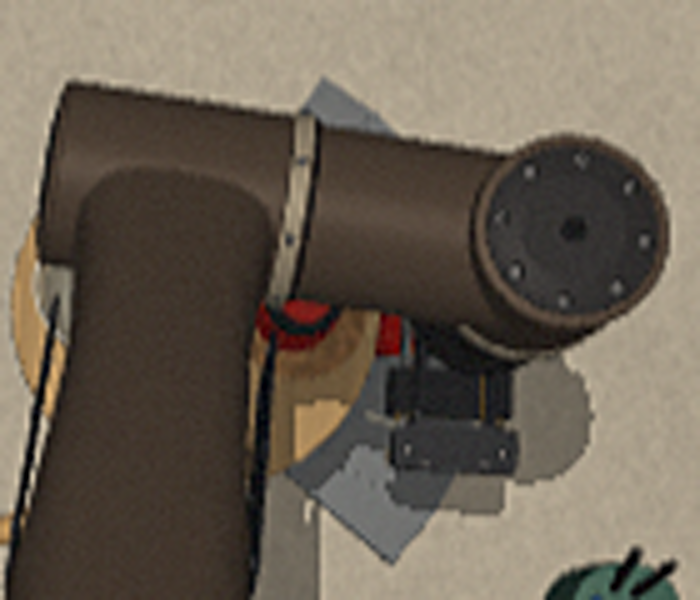

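Knob at crop (390,335) and the gripper body clears the disc rim, with the jar's red lid visible at crop (300,320). I'll ease in a few millimetres more, watching the force.

send_rows --increments '[[[-0.005,0.008,-0.01,0],[-0.005,0.016,-0.02,0],[-0.005,0.025,-0.02,0],[-0.005,0.025,-0.02,0]]]'

```text
clock: 16.32
tool_pos: [0.556, -0.256, 0.0917]
orientation: [179.9, 0.5, -91.4]
force: [-0.2, -0.4, -0.0]
opening: 0.0527
gripper_force: 0.0
```

```bash
python3 - <<'E'
from h import *
o=ctrl.get_obs(); print({k:np.round(o[k],4).tolist() for k in("clock","tool_pos","orientation","force","opening")})
save("scene","e.png",(220,80,420,230),4)
E
```

```text
{'clock': 16.325, 'tool_pos': [0.556, -0.256, 0.0917], 'orientation': [179.9413, 0.4571, -91.3508], 'force': [-0.2208, -0.3683, -0.0005], 'opening': 0.0527}
```

View pics/e.png

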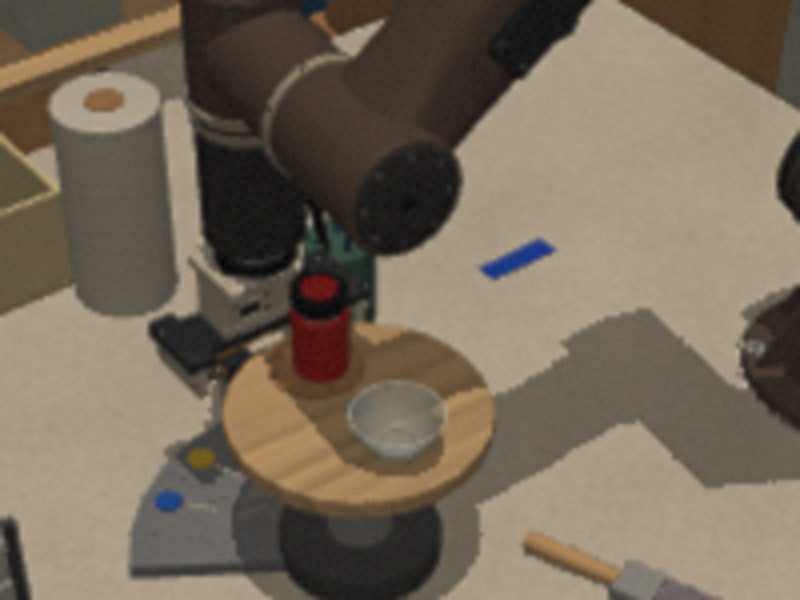

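The jar stands undisturbed at crop (320,330), the arm tube is well above it, and the hand is beside the disc. I'll creep in further.

send_rows --increments '[[[0,0.005,0,0],[0,0.01,0,0],[0,0.01,0,0]]]'

```text
clock: 16.75
tool_pos: [0.556, -0.2539, 0.0917]
orientation: [179.9, 0.5, -91.4]
force: [-0.8, -0.1, 0.5]
opening: 0.0524
gripper_force: 0.0
```

send_rows --increments '[[[0,0.005,0,0],[0,0.005,0,0]]]'

```text
clock: 17.0
tool_pos: [0.556, -0.2529, 0.0917]
orientation: [179.9, 0.5, -91.4]
force: [0.1, -0.3, 0.5]
opening: 0.0523
gripper_force: 0.0
```

send_rows --increments '[[[0,0.005,0,0],[0,0.005,0,0]]]'

```text
clock: 17.25
tool_pos: [0.556, -0.2519, 0.0917]
orientation: [179.9, 0.5, -91.4]
force: [-0.9, -0.4, 0.5]
opening: 0.0527
gripper_force: 0.0
```

send_rows --increments '[[[0,0.005,0,0],[0,0.005,0,0]]]'

```text
clock: 17.5
tool_pos: [0.5561, -0.2509, 0.0917]
orientation: [179.9, 0.5, -91.4]
force: [-0.1, 0.2, -0.0]
opening: 0.0525
gripper_force: 0.0
```

send_rows --increments '[[[0,0.005,0,0],[0,0.01,0,0],[0,0.01,0,0]]]'

```text
clock: 17.88
tool_pos: [0.5561, -0.249, 0.0917]
orientation: [179.9, 0.5, -91.4]
force: [0.1, -0.5, 1.0]
opening: 0.0524
gripper_force: 0.1
```

send_rows --increments '[[[0,0.005,0,0],[0,0.005,0,0]]]'

```text
clock: 18.12
tool_pos: [0.5561, -0.2485, 0.0918]
orientation: [180.0, 0.4, -91.4]
force: [0.4, -3.6, -1.0]
opening: 0.0525
gripper_force: 2.3
```

send_rows --increments '[[[0,0.005,0,0],[0,0.005,0,0]]]'

```text
clock: 18.38
tool_pos: [0.5563, -0.2482, 0.0919]
orientation: [180.0, 0.4, -91.4]
force: [1.3, -9.5, -1.5]
opening: 0.0526
gripper_force: 4.7
```

The body touched the rim at about 10 N. I'll back off 1.5 mm and close on the knob.

send_rows --increments '[[[0,-0.007,0,0],[0,-0.01,0,0],[0,-0.01,0,0]]]'

```text
clock: 18.75
tool_pos: [0.5561, -0.2488, 0.0917]
orientation: [180.0, 0.5, -91.4]
force: [0.4, -1.1, 0.5]
opening: 0.0525
gripper_force: 0.5
```

send_rows --increments '[[[0,0,0,0],[0,0,0,0],[0,0,0,0],[0,0,0,0],[0,0,0,0]]]' --jaw 0.1

```text
clock: 19.38
tool_pos: [0.5573, -0.2507, 0.0926]
orientation: [-179.9, 0.3, -91.4]
force: [3.3, -11.3, -0.4]
opening: 0.0248
gripper_force: 28.3
```

send_rows --increments '[[[0,-0.006,0.01,0],[0,-0.012,0.02,0],[0,-0.018,0.03,0],[0,-0.018,0.03,0]]]'

```text
clock: 19.88
tool_pos: [0.556, -0.2523, 0.0966]
orientation: [179.9, 0.5, -91.4]
force: [4.4, -1.9, -10.3]
opening: 0.0242
gripper_force: 28.3
```

send_rows --increments '[[[0,-0.005,0.012,0],[0,-0.01,0.024,0],[0,-0.016,0.036,0],[0,-0.022,0.048,0],[0,-0.022,0.048,0]]]'

```text
clock: 20.5
tool_pos: [0.554, -0.2575, 0.1057]
orientation: [179.7, 0.5, -91.4]
force: [0.9, -6.8, -14.0]
opening: 0.0237
gripper_force: 29.3
```

```bash
python3 - <<'E'
from h import *
o=ctrl.get_obs(); print({k:np.round(o[k],4).tolist() for k in("clock","tool_pos","orientation","force","opening")})
save("top","f.png",(360,180,430,240),10)
E
```

```text
{'clock': 20.5, 'tool_pos': [0.554, -0.2575, 0.1057], 'orientation': [179.7118, 0.4692, -91.4153], 'force': [0.8925, -6.7773, -14.0267], 'opening': 0.0237}
```

View pics/f.png

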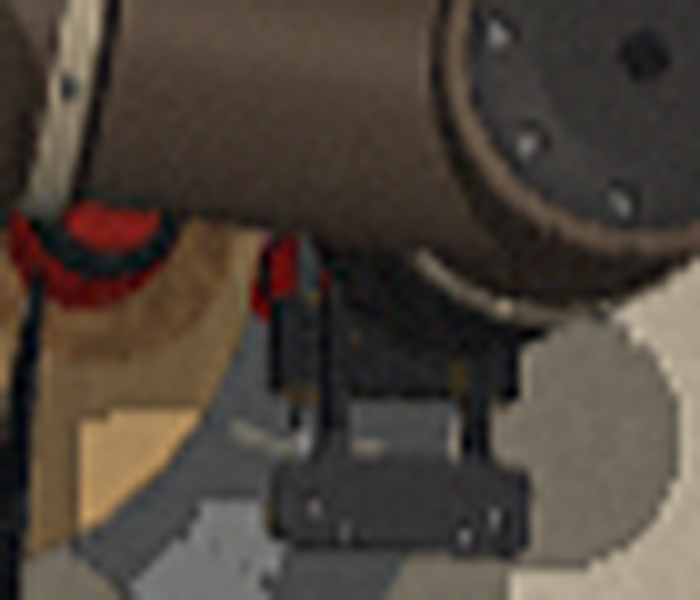

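send_rows --increments '[[[0,0,0.012,0],[0,-0.004,0.022,0],[0,-0.006,0.03,0],[0,-0.006,0.03,0]]]'

```text
clock: 21.05
tool_pos: [0.5531, -0.2599, 0.1108]
orientation: [179.6, 0.4, -91.5]
force: [1.0, -15.5, -21.0]
opening: 0.0235
gripper_force: 30.7
```

Plunger appears near its end (axial travel about 21 mm, spring plus stop force felt). I'll turn by the knob along the arc.

send_rows --increments '[[[0.014,0,-0.004,0.012],[0.035,0,-0.006,0.029],[0.07,0,-0.006,0.058],[0.105,0.002,-0.006,0.087],[0.14,0.006,-0.006,0.116],[0.174,0.011,-0.006,0.145],[0.208,0.018,-0.006,0.175],[0.242,0.027,-0.006,0.204],[0.242,0.027,-0.006,0.204]]]'

```text
clock: 22.18
tool_pos: [0.6033, -0.2542, 0.1096]
orientation: [179.7, 0.5, -73.8]
force: [4.7, -12.7, -19.7]
opening: 0.0231
gripper_force: 30.5
```

```bash
python3 - <<'E'
from h import *
o=ctrl.get_obs(); print({k:np.round(o[k],4).tolist() for k in("clock","tool_pos","orientation","force","moment","opening","gripper_force")})
save("top","g.png",(310,140,450,260),5)
E
```

```text
{'clock': 22.175, 'tool_pos': [0.6033, -0.2542, 0.1096], 'orientation': [179.7307, 0.4658, -73.8446], 'force': [4.702, -12.6962, -19.7201], 'moment': [-4.8416, -1.9433, -0.1088], 'opening': 0.0231, 'gripper_force': 30.5394}
```

View pics/g.png

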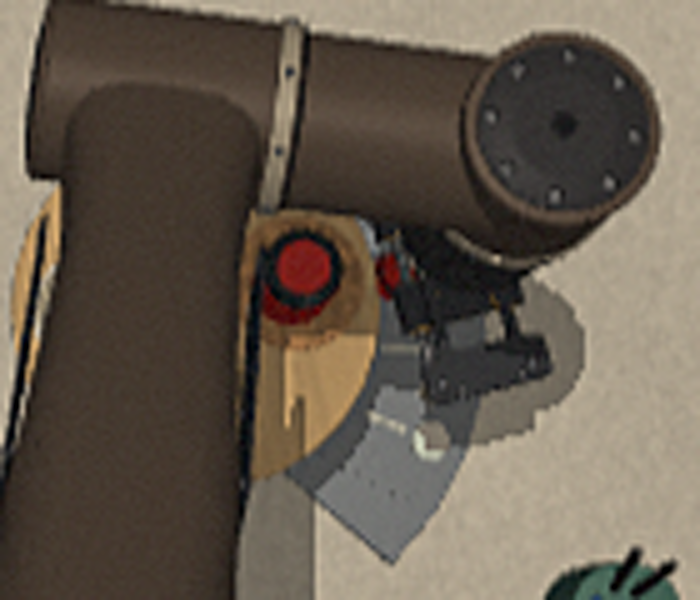

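The head is turning with the hand; the jar stands on the cork at crop (303,265) and the knob is held at crop (390,275). Continuing to the blue stop.

send_rows --increments '[[[0.017,0.005,0,0.015],[0.05,0.016,0,0.043],[0.083,0.028,0,0.073],[0.116,0.042,0,0.101],[0.147,0.057,0,0.13],[0.178,0.074,0,0.16],[0.208,0.092,0,0.19],[0.237,0.111,0,0.219],[0.263,0.13,0,0.245],[0.285,0.146,0,0.268],[0.285,0.146,0,0.268]]]'

```text
clock: 23.6
tool_pos: [0.6621, -0.225, 0.1097]
orientation: [179.9, 0.4, -50.8]
force: [10.9, -12.1, -21.1]
opening: 0.0233
gripper_force: 30.9
```

```bash
python3 - <<'E'
from h import *
o=ctrl.get_obs(); print({k:np.round(o[k],4).tolist() for k in("clock","tool_pos","orientation","force","opening","gripper_force")})
v=o["tool_pos"][:2]-[.56,-.0998]; print(np.degrees(np.arctan2(v[1],v[0]))+360-308.74,np.hypot(*v))
E
```

```text
{'clock': 23.6, 'tool_pos': [0.6621, -0.225, 0.1097], 'orientation': [179.8916, 0.4046, -50.7999], 'force': [10.8801, -12.1306, -21.1434], 'opening': 0.0233, 'gripper_force': 30.9468}
0.4535409997973261 0.16159145666318317
```

send_rows --increments '[[[-0.006,0.007,-0.015,0],[-0.012,0.014,-0.03,0],[-0.018,0.022,-0.045,0],[-0.023,0.029,-0.06,0],[-0.028,0.035,-0.072,0],[-0.028,0.035,-0.072,0]]]'

```text
clock: 24.35
tool_pos: [0.6576, -0.2188, 0.097]
orientation: [180.0, 0.2, -50.8]
force: [12.0, -14.1, -16.8]
opening: 0.0239
gripper_force: 32.7
```

send_rows --increments '[[[-0.003,0.004,-0.01,0],[-0.006,0.008,-0.02,0],[-0.006,0.008,-0.02,0]]]'

```text
clock: 24.72
tool_pos: [0.6586, -0.2178, 0.0958]
orientation: [-179.8, -0.0, -50.8]
force: [12.5, -15.2, -6.3]
opening: 0.0238
gripper_force: 35.8
```

send_rows --increments '[[[0,0,0,0],[0,0,0,0],[0,0,0,0],[0,0,0,0]]]' --jaw 0.6

```text
clock: 25.22
tool_pos: [0.6553, -0.2173, 0.0953]
orientation: [179.9, 0.3, -50.8]
force: [2.8, -10.7, -0.2]
opening: 0.0518
gripper_force: 4.2
```

send_rows --increments '[[[0.03,-0.04,0,0],[0.08,-0.1,0,0],[0.16,-0.2,0,0],[0.22,-0.28,0,0],[0.22,-0.28,0.2,0],[0.22,-0.28,0.5,0],[0.22,-0.28,0.8,0],[0.22,-0.28,1,0]]]'

```text
clock: 26.22
tool_pos: [0.6994, -0.2717, 0.2975]
orientation: [-180.0, 0.3, -50.8]
force: [0.7, -0.3, 0.5]
opening: 0.0522
gripper_force: 0.0
```

send_rows --increments '[[[-0.2,-0.2,0.2,0],[-0.4,-0.4,0.4,0],[-0.6,-0.6,0.4,0],[-0.8,-0.7,0.4,0],[-1,-0.7,0.4,0],[-1,-0.7,0.4,0]]]'

```text
clock: 26.98
tool_pos: [0.4963, -0.4121, 0.3754]
orientation: [180.0, 0.4, -50.9]
force: [0.5, 0.0, -0.2]
opening: 0.0524
gripper_force: 0.0
```

```bash
python3 - <<'E'
from h import *
o=ctrl.get_obs(); print({k:np.round(o[k],4).tolist() for k in("clock","tool_pos","force")})
save("top","i.png",(290,130,450,250),5)
im=ctrl.snapshot("top"); print([b for b in blobs(im,(0,150,60),(8,255,255),4) if 300<b[0][0]<450],blobs(im[150:260,340:430],(9,170,80),(18,255,255),2),[b for b in blobs(im,(100,120,60),(125,255,255)) if b[1]<100])
import math
def P(a,r,z,yaw=1.5488): t=yaw+a; return [.56-r*math.cos(t),-.0998-r*math.sin(t),z]
print("knob home at 40:",pix("top",P(math.radians(40),.1405,.1006)),"pulled 15:",pix("top",P(math.radians(40),.1485,.1133)),"pointer",pix("top",P(math.radians(40),.185,.018)),"pad",P(math.radians(40),.065,.178))
E
```

```text
{'clock': 26.975, 'tool_pos': [0.4963, -0.4121, 0.3754], 'force': [0.5477, 0.0436, -0.1589]}
[([380.6, 179.0], 41), ([366.9, 184.9], 96), ([362.4, 192.6], 49)] [([44.3, 27.7], 3)] [([388.1, 175.4], 38)]
knob home at 40: [[381.03955996 178.58446285]] pulled 15: [[383.39918571 176.44690908]] pointer [[388.16254692 175.30306522]] pad [0.6006759150293582, -0.15049980213496333, 0.178]
```

View pics/i.png

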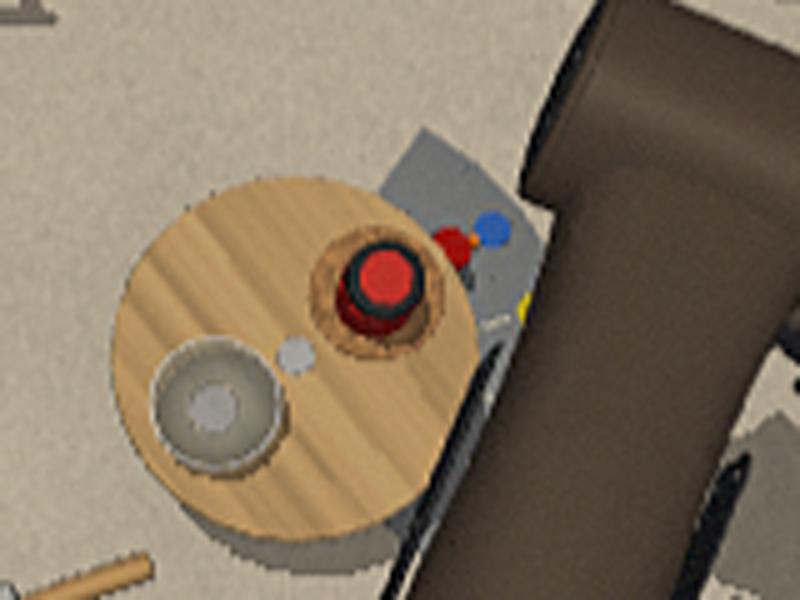

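The arm is clear. The jar is on the cork at crop (380,280), the bowl is upright at crop (215,405), and the orange pointer at crop (473,240) is aimed at the blue dot at (492,230). I'll check how far home the plunger is by rendering predicted knob silhouettes against both cameras.

```bash
cat > k.py <<'E'
from h import *
import math
def knobpts(a,q):
    t=1.5488+a; o=np.array([-math.cos(t),-math.sin(t),0]); y=np.array([-o[1],o[0],0])
    ax=o*math.sin(math.radians(32))+[0,0,math.cos(math.radians(32))]; u=np.cross(y,ax)
    c=np.array([.56,-.0998,.087])+.132*o+q*ax
    th=np.linspace(0,2*np.pi,40)
    return np.array([c+s*ax+.015*(np.cos(x)*u+np.sin(x)*y) for s in(-.016,.016) for x in th])
def disc():
    th=np.linspace(0,2*np.pi,90); return np.array([[.56+.117*np.cos(x),-.0998+.117*np.sin(x),z] for z in(.155,.175) for x in th])
def sil(n,a,q):
    S=8; m=np.zeros((400*S,640*S),np.uint8)
    for P,v in((knobpts(a,q),255),(disc(),0)):
        cv2.fillPoly(m,[cv2.convexHull(np.round((pix(n,P)+.5)*S).astype(np.int32))],v)
    p=np.argwhere(m)/S-.5
    return (p.mean(0)[::-1].round(2) if len(p) else None), round(len(p)/64,1)
E
python3 - <<'E'
from k import *
print("start top",sil("top",0,0),"observed (388.9,206.5) 50")
for n in("top","scene"):
    im=ctrl.snapshot(n); print(n,[b for b in blobs(im,(0,120,40),(10,255,255),4) if 240<b[0][0]<400 and b[0][1]<215])
    for q in(0,.003,.006,.015): print(q,sil(n,math.radians(40),q))
print(ctrl.get_obs()["clock"])
E
```

```text
start top (array([389.27, 206.26]), 67.5) observed (388.9,206.5) 50
top [([380.4, 178.6], 42), ([366.9, 185.1], 101), ([362.6, 192.4], 54)]
0 (array([381.2 , 178.68]), 46.8)
0.003 (array([381.44, 178.47]), 52.5)
0.006 (array([381.62, 178.22]), 58.5)
0.015 (array([382.33, 177.58]), 76.0)
scene [([291.5, 157.9], 66), ([292.1, 172.8], 225), ([273.9, 193.8], 73), ([271.7, 204.8], 33)]
0 (array([273.93, 193.56]), 78.8)
0.003 (array([273.52, 192.93]), 81.1)
0.006 (array([273.15, 192.29]), 83.0)
0.015 (array([271.99, 190.47]), 87.8)
27.175
```

```bash
python3 - <<'E'
from h import *
print(world("top",[366.9,184.9],.264),world("scene",[291.5,157.9],.264),"pad .6007 -.1505")
ctrl.close_job()
E
```

```text
[[ 0.59704494 -0.1480002   0.264     ]] [[ 0.59895795 -0.14848268  0.264     ]] pad .6007 -.1505
the job is handed in; nothing more can be done
```

The job is handed in. By the camera checks, the red jar stands on the cork about 3–4 mm from its centre, the pointer is at the blue dot with the plunger fully home, and the bowl and the other things I could see look undisturbed.

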